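Open the delivery carton and unpack the black canister

ROBOT

A 6-joint arm with a two-finger parallel gripper is mounted at the origin on the work surface. World frame = base frame: x ahead of the robot, y to its left, z up, the work surface at z = 0. Lengths are in m, angles in rad, forces in N, time in s.
With the tool pointing down it reaches from about 0.425 to 0.95 m from the base axis. Payload 3.5 kg.
Tool frame: the origin (TCP) lies between the finger pads; the fingertips stand 19 mm ahead of it and the grasp point (between the pads) is the TCP; z points along the fingers, y is the line along which they close (so a half turn about z gives the same grasp; the last joint's range is limited). The gripper opens to 85 mm and grips with 20 to 120 N. Pads are 22 mm wide; open, the fingers measure 114 mm over their backs; the gripper's body (76 mm by 85 mm) begins 54 mm behind the grasp point. The pads swing forward as they close: fully open they stand 13 mm farther back than shut.
Start: joints at [1.02, 0.286, 1.577, -0, 1.279, -0.15], TCP at [0.263, 0.622, 0.25] pointing down, gripper open.
Joint ranges: [-2.77, 2.77], [-0.9, 2.22], [0.21, 2.48], [-1.53, 4.67], [0.24, 2.81], [-2.84, 2.84]. Speed limits (rad/s): [2.79, 2.79, 3.14, 3.14, 3.14, 3.14].

INTERFACE

Orientations are given as a unit quaternion [x, y, z, w].
In Python, from plant import monitor, eyes, ctrl gives the robot as it stands.
- The arm moves only by the shell command python3 -m handwheel 'ROWS' [FORCE]. ROWS is JSON, a list of rows, each a list of 7 numbers: the shift along the tool's x, y, z in units of 40 cm (1.0 is 40 cm), then the turn, a rotation vector about the tool's x, y, z in units of pi rad (1.0 is pi rad), then the opening, from -1 (shut) to 1 (fully open). A call has 1 to 12 rows; each row is the pose to reach, as a shift and turn from the pose commanded when the call began, along the tool's axes at that moment, turning the shorter way round; what a row does not reach only later rows make up. A row lasts 1/8 s, in which the tool goes at most 62.5 mm and 10.7 degrees, less where a joint would pass 70% of its speed; a pose out of reach is approached as far as the arm can. A call with a number of a shift or a turn outside -1 to 1 is refused whole. A call with a gripper value outside its range is refused whole. The fingers move at their own pace and stop on an object; FORCE is the grip in N (left out, the last holds). Time passes only in rows, so rows that repeat a pose let the fingers close. It gives the time, the measured TCP pose, the force, the opening and the grip force at its end, in the units of the state.
- monitor.get_state(): the state, without advancing time (a new reading comes with each control period).
- eyes.read_camera(name): name is "scene" or "top" or "wrist"; returns the picture (400x640x3 uint8, red, green, blue); there is no depth.
- eyes.camera_params(name): a dict with "K" (3x3 intrinsics, pixels), "R" (3x3) and "t" (3): a world point X has camera coordinates R X + t. Camera axes: x right, y down, z forward; pixel columns grow to the right and rows downward; lengths in m; the calibration is good to about 2 mm. A picture is of the moment at which its call begins: read the wrist's pose just before it. camera_params takes no time and is no camera call; for the wrist camera it gives the pose at the moment of the call.
- ctrl.sign_off(): hands the job in; it is judged then, once.
The state is a dict: "time": time; "qpos": joint angles; "dq": joint speeds; "joint_efforts": joint torques, N m; "eef_pos": TCP position; "tcp_rot": TCP orientation; "contact_force": force on the tool from outside, world axes, zero at the start; "wrist_torque": the same for the moment, N m; "opening": opening from 0.0 (shut) to 1.0 (fully open); "finger_force": force on a finger pad.
Only numpy, scipy, OpenCV 4.12 (cv2) and the standard library are available. Lean on these libraries where they do the work, as an engineer would, in place of code of your own. Each camera call takes 0.05 s, during which the arm holds its last target. There are 200 camera calls.

TASK

Swing both flaps of the cardboard carton right open, past upright, so that they lean well out over its sides. Then take the black canister out and set it down upright, without dropping it, with its whole base on the round cork mat. The white canister stays upright in the carton, the flaps stay open, and the other things on the worktop stay as they are.

Things in the scene. Friction and masses are not known exactly. Their poses are not given: they have to be found in the camera images.
- carton: open-topped cardboard carton fixed to the worktop, 200 (x) x 240 (y) x 145 mm high, walls and floor 5 mm; origin at the centre of its underside, z up. Two flaps hinged along its +y and -y rims reach inwards 70 mm each and leave a 95 mm gap along the middle (along x); its front and back flaps already hang down outside (to 13 mm off those walls). The two canisters stand inside, one under each flap
- flap_left (a joint): the carton's left flap (+y side of the carton), a stiff cardboard panel 196 x 70 mm, 4 mm thick. 0 = lying level over the opening, 1.57 = standing straight up, 3.14 = folded out level, stop at 3.2. It starts a little raised. Its crease is stiff: it stays where it is left and moves at under 2 N
- flap_right (a joint): the carton's right flap (-y side of the carton), a stiff cardboard panel 196 x 70 mm, 4 mm thick. 0 = lying level over the opening, 1.57 = standing straight up, 3.14 = folded out level, stop at 3.2. It starts a little raised. Its crease is stiff: it stays where it is left and moves at under 2 N
- flap_left_edge (a point): middle of the left flap's free edge (moves with the flap)
- flap_right_edge (a point): middle of the right flap's free edge (moves with the flap)
- flap_left_hinge (a point): middle of the left flap's crease, 148 mm above the worktop; the crease runs along the carton's x
- flap_right_hinge (a point): middle of the right flap's crease, 148 mm above the worktop; the crease runs along the carton's x
- black_canister: black canister with a steel lid and a black round knob; body 57 mm in diameter and 85 mm high with the lid, knob on top 26 mm in diameter and 30 mm high (115 mm in all), about 0.3 kg; origin at the centre of its underside, z up. It stands upright in the carton under either flap
- white_canister: white canister with a steel lid and a white knob, otherwise the same as the black one; stands under the other flap and stays in the carton
- cork_mat: round cork mat lying fixed on the worktop beside the carton, left or right; 140 mm in diameter, 10 mm thick; origin at the centre of its underside
- plate: loose blue plate, 150 mm in diameter, 18 mm high, on the other side of the carton from the mat; bystander
- mug: loose white mug, 76 mm in diameter, 85 mm high, beyond the carton; bystander
- oil_bottle: loose green oil bottle, 64 mm in diameter, 230 mm high, beyond the carton; bystander
- biscuit_box: loose red box, 70 x 160 x 50 mm, lying beyond the carton; bystander
- pepper_mill: loose dark wooden mill, 52 mm in diameter, 130 mm high, beyond the carton; bystander
There are look-alikes about, which are no part of the job. Leave any blue or green look-alike of the white_canister alone. What is shaped like the black_canister but blue or turquoise is not meant.

How it is judged:
By the outcome, as a careful person would: the job done as asked, in the order asked, and still so for the second after the job is handed in, with the robot touching nothing.
It also fails if it takes over 72 s, if anything falls off the work surface, if the arm or the gripper's body presses on something with over 40 N, if the wrist force passes 120 N, or if a joint passes its speed limit or range.

## Working session

There is one attempt and no reset: what is moved stays moved. The work goes in short steps, Python scripts to look and compute and a shell command to move; the robot and the scene stay as the last step left them, time stands still between calls to the robot, and variables do not carry over. Pictures are saved under pics/ and viewed, at most 10 in all, crops included, and the job is handed in when it is done.

```bash
mkdir -p pics; ls; python3 - <<'E'
from plant import monitor, eyes
import cv2
s=monitor.get_state(); print(s)
for n in ("scene","top"):
    im=eyes.read_camera(n); cv2.imwrite(f"pics/{n}0.png",im[:,:,::-1]); p=eyes.camera_params(n); print(n,p)
E
```

```text
pics
{'time': 0.0, 'qpos': array([ 1.02001120e+00,  2.87190046e-01,  1.57817128e+00,  2.37290131e-05,
        1.27860341e+00, -1.49999412e-01]), 'dq': array([-3.20789532e-04,  7.58136351e-04, -5.76425437e-04, -4.73344588e-06,
        1.08634377e-03, -6.14225362e-04]), 'joint_efforts': array([ 7.58037877e-04, -4.05967176e+01, -2.92635638e+01, -1.07434532e-04,
        5.64973147e-03, -4.42018219e-06]), 'eef_pos': array([0.26299032, 0.62099734, 0.24893397]), 'tcp_rot': array([ 1.99057565e-01,  9.79987081e-01, -1.11007638e-03, -4.17795366e-04]), 'contact_force': array([ 0.73303914,  0.74961928, -0.91917181]), 'wrist_torque': array([-0.05327014,  0.01024167,  0.06756056]), 'finger_force': 0.0, 'opening': 1.0023004074298145}
scene {'K': array([[399.96756427,   0.        , 316.19207943],
       [  0.        , 399.96756427, 198.42423872],
       [  0.        ,   0.        ,   1.        ]]), 'R': array([[-0.31196686,  0.95003802, -0.01021988],
       [ 0.69670782,  0.22144009, -0.6823214 ],
       [-0.64596818, -0.21998194, -0.73098089]]), 't': array([ 0.172424  , -0.31472229,  1.72908573])}
top {'K': array([[371.08991468,   0.        , 325.02192519],
       [  0.        , 371.08991468, 196.42986876],
       [  0.        ,   0.        ,   1.        ]]), 'R': array([[-0.01522542, -0.99983865, -0.00953193],
       [-0.98171675,  0.01675709, -0.18960861],
       [ 0.18973775,  0.00647079, -0.98181348]]), 't': array([0.022073  , 0.57535777, 1.04530336])}
```

View pics/scene0.png

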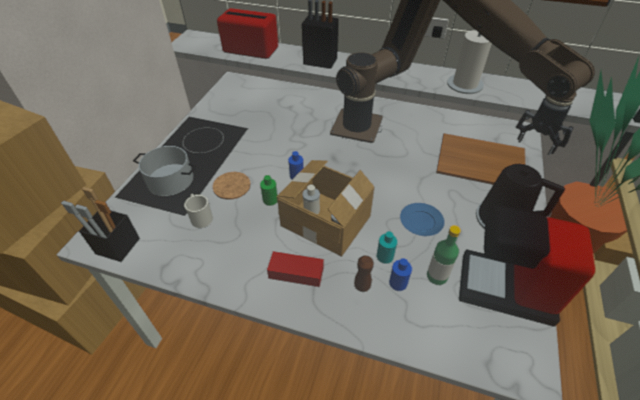

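View pics/top0.png

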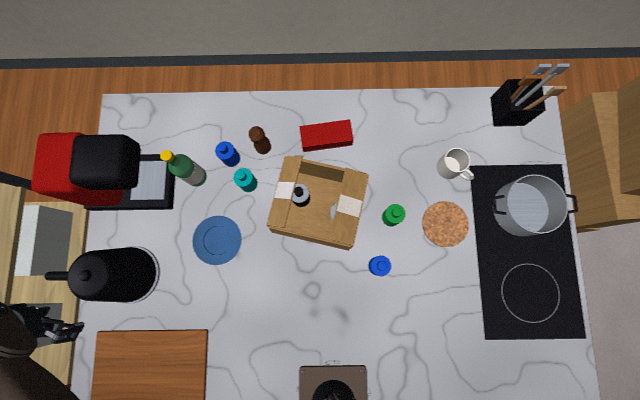

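The scene view shows the carton at (327,207) and the mat at (232,185). In the top view the carton is at (318,200), the mat at (445,224, on the −y side), the plate at (217,240) and a green look-alike at (394,215). A dark knob is visible near (300,195). I'll enlarge the carton.

```bash
python3 - <<'E'
import cv2,numpy as np
a=cv2.imread('pics/top0.png')[145:255,255:385]; b=cv2.imread('pics/scene0.png')[155:255,265:385]
a=cv2.resize(a,(650,550),interpolation=cv2.INTER_CUBIC)
cv2.imwrite('pics/c_top.png',a); cv2.imwrite('pics/c_scene.png',cv2.resize(b,(600,500),interpolation=cv2.INTER_CUBIC))
E
```

```text
(no output)
```

View pics/c_top.png

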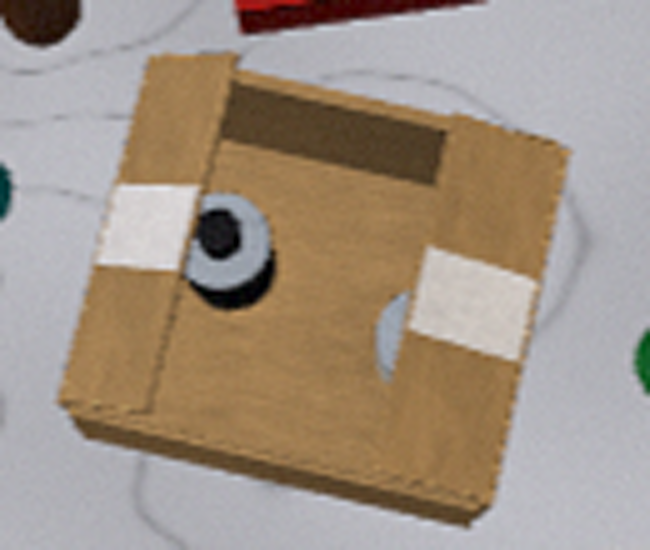

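View pics/c_scene.png

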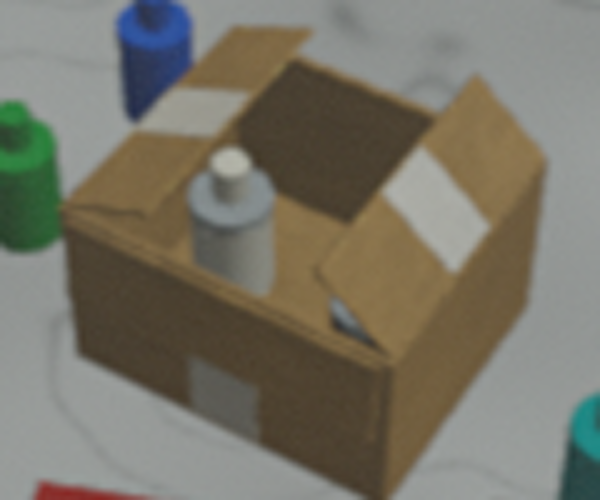

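The crops show that the black canister is under the left (+y) flap, with its knob at full-image top (299,191). The white one is under the right flap, with its knob at scene (311,187). Next I fit the carton pose and flap angles from the corners in both views, plus the canisters and mat.

```bash
cat > h.py <<'E'
import numpy as np, cv2
from plant import monitor, eyes
from scipy.spatial.transform import Rotation as Ro
P={n:eyes.camera_params(n) for n in("scene","top")}
def proj(n,X):
    p=P[n]; c=p['K']@(p['R']@np.asarray(X)+p['t']); return c[:2]/c[2]
def ray(n,uv,z):
    p=P[n]; C=-p['R'].T@p['t']; d=p['R'].T@np.linalg.inv(p['K'])@[uv[0],uv[1],1]; return C+d*(z-C[2])/d[2]
def flapc(q,side,th,r=.07,x=0.,):
    cx,cy,a=q; l=np.array([x,side*(.1175-r*np.cos(th)),.148+r*np.sin(th)])
    c,s=np.cos(a),np.sin(a); return np.array([cx+c*l[0]-s*l[1],cy+s*l[0]+c*l[1],l[2]])
def down(yaw,tilt=0.,about=0.):
    # tool z down, tool x at yaw; then tilted by tilt about the horizontal world axis at angle 'about'
    R0=Ro.from_matrix(np.array([[np.cos(yaw),np.sin(yaw),0],[np.sin(yaw),-np.cos(yaw),0],[0,0,-1]]))
    return Ro.from_rotvec(tilt*np.array([np.cos(about),np.sin(about),0]))*R0
def rows(targets,base=None):
    # targets: list of (pos, Rotation); base pose = commanded (pos,R) or measured
    s=monitor.get_state(); p,R=base or (s['eef_pos'],Ro.from_quat(s['tcp_rot']))
    for t,Rt in targets:
        print(np.round(np.r_[R.inv().apply(np.array(t)-p)/.4,(R.inv()*Rt).as_rotvec()/np.pi],3).tolist())
E
python3 - <<'E'
from h import *
from scipy.optimize import least_squares
ob=[('top',1,.098,0,(285,156.4)),('top',1,-.098,0,(267,225.4)),('top',1,.098,.07,(302.6,156)),('top',1,-.098,.07,(285,227.4)),
('top',-1,.098,0,(368.6,175)),('top',-1,-.098,0,(353,246.6)),('top',-1,.098,.07,(344.4,168)),
('scene',1,-.098,0,(374,188)),('scene',1,.098,0,(343.4,227.4)),('scene',1,-.098,.07,(360.6,170)),('scene',1,.098,.07,(328.6,208.6)),
('scene',-1,.098,0,(278,196)),('scene',-1,.098,.07,(294.6,197.6)),('scene',-1,-.098,.07,(327.4,161.4)),('scene',-1,-.098,0,(312,160.6))]
f=lambda v:np.ravel([proj(n,flapc(v[:3],s,v[3] if s>0 else v[4],r,x))-uv for n,s,x,r,uv in ob])
r=least_squares(f,[.55,0,-.25,.6,.3],loss='soft_l1'); print(r.x.round(4)); print(r.fun.reshape(-1,2).round(1).tolist())
cx,cy,a=r.x[:3]
def loc(X): d=np.array(X[:2])-[cx,cy]; return (np.array([[np.cos(a),np.sin(a)],[-np.sin(a),np.cos(a)]])@d).round(3)
for n,c,uv,z in [('blackknob','top',(299,191.4),.12),('blacklid','top',(300.6,193.6),.09),('whiteknob','scene',(311.2,187.4),.12),('green','top',(393,211),.115),('blue','top',(379,262),.115),('turq','top',(241,174),.115),('plate','top',(217,240),.018)]:
    X=ray(c,uv,z); print(n,X.round(3),loc(X))
im=cv2.imread('pics/top0.png'); hsv=cv2.cvtColor(im,cv2.COLOR_BGR2HSV)
sub=hsv[190:260,410:475]; m=(sub[...,1]>70).astype(np.uint8)
n,l,st,ce=cv2.connectedComponentsWithStats(m); k=1+st[1:,4].argmax(); uv=ce[k]+[410,190]; print(uv,st[k]); X=ray('top',uv,.01); print('mat',X.round(3),loc(X),np.hypot(*X[:2]))
E
```

```text
[ 0.549   0.0327 -0.2469  0.6831  0.3479]
[[-0.5, -0.1], [-0.8, -0.4], [-0.2, -0.1], [-1.1, 0.4], [-1.0, 0.1], [-0.9, -1.4], [0.1, -0.5], [-0.4, -2.7], [-0.4, -1.3], [-1.2, -1.0], [-1.5, -0.0], [-0.6, -0.9], [-0.2, 0.4], [0.7, -0.4], [-0.6, -1.1]]
blackknob [0.579 0.085 0.12 ] [0.016 0.058]
blacklid [0.578 0.083 0.09 ] [0.016 0.056]
whiteknob [ 0.525 -0.025  0.12 ] [-0.009 -0.062]
green [ 0.52  -0.176  0.115] [ 0.022 -0.209]
blue [ 0.381 -0.131  0.115] [-0.123 -0.2  ]
turq [0.633 0.25  0.115] [0.028 0.231]
plate [0.455 0.34  0.018] [-0.166  0.275]
[444.96835058 223.64698722] [  12   11   47   46 1643]
mat [ 0.494 -0.35   0.01 ] [ 0.04  -0.384] 0.6053216675106349
```

```bash
cat >> h.py <<'E'
Q=(.549,.0327,-.2469)
def W(l): c,s=np.cos(Q[2]),np.sin(Q[2]); return np.array([Q[0]+c*l[0]-s*l[1],Q[1]+s*l[0]+c*l[1],l[2]])
def loc(X): c,s=np.cos(Q[2]),np.sin(Q[2]); d=np.array(X)-[Q[0],Q[1],0]; return np.array([c*d[0]+s*d[1],-s*d[0]+c*d[1],d[2]])
YAW=Q[2]+np.pi/2
def tip(l,tilt_deg=0,yaw=YAW):
    R=down(yaw,np.radians(tilt_deg),Q[2]); return W(l)-.019*R.as_matrix()[:,2],R
E
python3 -c "
from h import *
b=tip((-.04,.02,.25),30); rows([b])
print(); rows([tip((-.04,y,z),30) for y,z in [(.02,.25),(.045,.165),(.06,.165),(.075,.172),(.09,.18),(.105,.182),(.12,.182),(.135,.18),(.15,.176),(.165,.17),(.165,.25)]],b)"
```

```text
[-1.129, -1.065, -0.042, -0.119, 0.138, 0.44]

[0.0, 0.0, 0.0, 0.0, 0.0, 0.0]
[-0.052, -0.0, 0.215, 0.0, 0.0, 0.0]
[-0.02, -0.0, 0.234, 0.0, 0.0, 0.0]
[0.022, -0.0, 0.238, 0.0, 0.0, 0.0]
[0.064, -0.0, 0.239, 0.0, 0.0, 0.0]
[0.099, -0.0, 0.253, 0.0, 0.0, 0.0]
[0.132, -0.0, 0.272, 0.0, 0.0, 0.0]
[0.161, -0.0, 0.295, 0.0, 0.0, 0.0]
[0.189, -0.0, 0.323, 0.0, 0.0, 0.0]
[0.214, 0.0, 0.354, 0.0, 0.0, 0.0]
[0.314, -0.0, 0.181, 0.0, 0.0, 0.0]
```

```bash
python3 -m handwheel '[[-0.56,-0.53,-0.02,0,0,0.25,-1],[-0.56,-0.53,-0.02,0,0,0.25,-1],[-0.56,-0.53,-0.02,0,0,0.25,-1],[-0.56,-0.53,-0.02,0,0,0.25,-1],[-0.56,-0.53,-0.02,0,0,0.25,-1],[-0.56,-0.53,-0.02,0,0,0.25,-1],[-0.56,-0.53,-0.02,0,0,0.25,-1]]' && python3 -c "
from h import *
b=tip((-.04,.02,.25),30); rows([b])"
```

```text
time: 0.98
eef_pos: [0.3867, 0.3389, 0.2581]
tcp_rot: [0.559, 0.829, -0.0, -0.0]
contact_force: [0.1, -0.1, -0.1]
opening: 0.001
finger_force: 0.0
[-0.782, 0.024, -0.021, -0.053, 0.161, 0.196]
```

```bash
python3 -m handwheel '[[-0.782,0.024,-0.021,-0.053,0.161,0.196,-1],[-0.782,0.024,-0.021,-0.053,0.161,0.196,-1],[-0.782,0.024,-0.021,-0.053,0.161,0.196,-1],[-0.782,0.024,-0.021,-0.053,0.161,0.196,-1],[-0.782,0.024,-0.021,-0.053,0.161,0.196,-1],[-0.782,0.024,-0.021,-0.053,0.161,0.196,-1],[-0.782,0.024,-0.021,-0.053,0.161,0.196,-1]]' && python3 -c "
from h import *
s=monitor.get_state();R=Ro.from_quat(s['tcp_rot']);print('tip',loc(s['eef_pos']+.019*R.as_matrix()[:,2]),R.as_matrix().round(2).tolist())
rows([tip((-.04,y,z),30) for y,z in [(.02,.25),(.045,.165),(.06,.165),(.075,.172),(.09,.18),(.105,.182),(.12,.182),(.135,.18),(.15,.176),(.165,.17),(.165,.25)]])
cv2.imwrite('pics/scene1.png',eyes.read_camera('scene')[130:290,220:420,::-1].repeat(3,0).repeat(3,1))"
```

```text
time: 1.85
eef_pos: [0.513, 0.0538, 0.2663]
tcp_rot: [0.761, 0.595, 0.204, -0.16]
contact_force: [-0.3, 0.5, -0.6]
opening: -0.002
finger_force: 0.0
tip [-0.04006901  0.02114425  0.24985445] [[0.21, 0.97, 0.12], [0.84, -0.24, 0.49], [0.5, 0.0, -0.87]]
[-0.002, 0.0, -0.002, -0.0, -0.0, 0.001]
[-0.055, 0.0, 0.214, -0.0, -0.0, 0.001]
[-0.022, 0.0, 0.232, -0.0, -0.0, 0.001]
[0.019, 0.0, 0.236, -0.0, -0.0, 0.001]
[0.062, 0.001, 0.237, -0.0, -0.0, 0.001]
[0.097, 0.001, 0.252, -0.0, -0.0, 0.001]
[0.129, 0.001, 0.271, -0.0, -0.0, 0.001]
[0.159, 0.001, 0.294, -0.0, -0.0, 0.001]
[0.186, 0.001, 0.321, -0.0, -0.0, 0.001]
[0.211, 0.001, 0.353, -0.0, -0.0, 0.001]
[0.312, 0.001, 0.18, -0.0, -0.0, 0.001]
```

View pics/scene1.png

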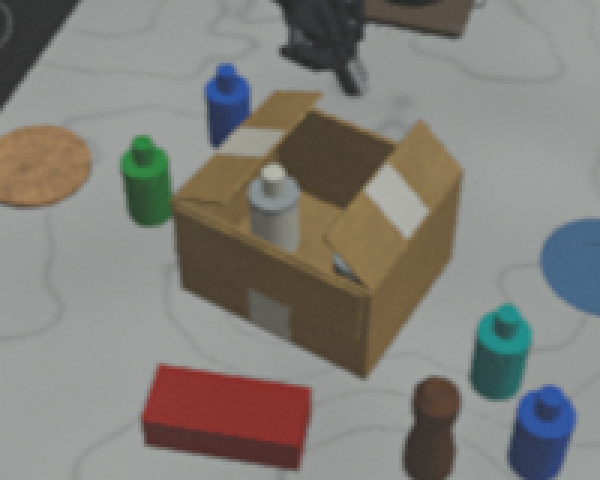

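The closed fingers hover over the gap with the tips at crop (353,92), which is about (337.7,160.7) in the full scene view, and they tilt towards the left flap. I'll check that tip pixel against the model.

```bash
python3 -c "
from h import *
s=monitor.get_state();z=Ro.from_quat(s['tcp_rot']).as_matrix()[:,2]
for k in (.006,.019,.032): print(k,proj('scene',s['eef_pos']+k*z))"
```

```text
0.006 [337.64504399 157.37441398]
0.019 [339.41561847 160.96486012]
0.032 [341.16908424 164.52061248]
```

```bash
python3 -m handwheel '[[-0.055,0,0.214,0,0,0,-1],[-0.055,0,0.214,0,0,0,-1],[-0.022,0,0.232,0,0,0,-1],[0.019,0,0.236,0,0,0,-1],[0.062,0,0.237,0,0,0,-1],[0.097,0,0.252,0,0,0,-1],[0.129,0,0.271,0,0,0,-1],[0.159,0,0.294,0,0,0,-1],[0.186,0,0.321,0,0,0,-1],[0.211,0,0.353,0,0,0,-1],[0.211,0,0.353,0,0,0,-1],[0.312,0,0.18,0,0,0,-1]]' && python3 -c "
from h import *
b=tip((.045,-.01,.25),-30); rows([tip((-.04,.165,.26),30),b])
print();rows([tip((.045,-y,z),-30) for y,z in [(.035,.145),(.05,.145),(.06,.155),(.07,.165),(.085,.175),(.10,.181),(.12,.182),(.135,.18),(.15,.176),(.165,.17),(.165,.25)]],b)
cv2.imwrite('pics/scene2.png',eyes.read_camera('scene')[130:290,220:420,::-1].repeat(3,0).repeat(3,1))"
```

```text
time: 3.4
eef_pos: [0.5448, 0.1923, 0.2429]
tcp_rot: [0.763, 0.593, 0.199, -0.163]
contact_force: [1.0, 0.2, -0.3]
opening: -0.002
finger_force: 0.0
[0.046, 0.007, -0.071, -0.004, 0.001, -0.002]
[-0.304, 0.219, -0.245, -0.004, -0.332, 0.0]

[0.077, 0.0, 0.259, 0.0, 0.0, 0.0]
[0.045, 0.0, 0.277, 0.0, 0.0, 0.0]
[0.01, 0.0, 0.268, 0.0, 0.0, 0.0]
[-0.024, 0.0, 0.259, 0.0, 0.0, 0.0]
[-0.069, -0.0, 0.256, 0.0, 0.0, 0.0]
[-0.109, -0.0, 0.262, 0.0, 0.0, 0.0]
[-0.153, 0.0, 0.285, 0.0, 0.0, 0.0]
[-0.183, 0.0, 0.308, 0.0, 0.0, 0.0]
[-0.211, 0.0, 0.335, 0.0, 0.0, 0.0]
[-0.236, -0.0, 0.367, 0.0, 0.0, 0.0]
[-0.336, 0.0, 0.194, 0.0, 0.0, 0.0]
```

View pics/scene2.png

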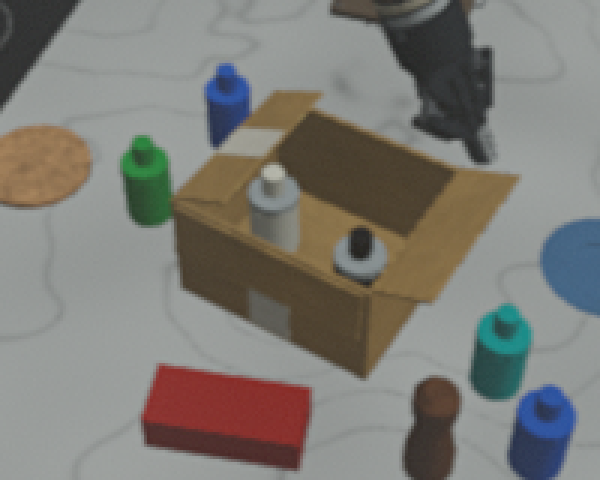

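The left flap is folded well out, with its edge running from crop (518,178) to (430,302). Both knobs stand clear, black at (360,240) and white at (272,172). Next is the right flap.

```bash
python3 -m handwheel '[[0.046,0.007,-0.071,0,0,0,-1],[-0.304,0.219,-0.245,0,-0.332,0,-1],[-0.304,0.219,-0.245,0,-0.332,0,-1],[-0.304,0.219,-0.245,0,-0.332,0,-1],[-0.304,0.219,-0.245,0,-0.332,0,-1],[-0.304,0.219,-0.245,0,-0.332,0,-1],[-0.304,0.219,-0.245,0,-0.332,0,-1],[-0.304,0.219,-0.245,0,-0.332,0,-1]]' && python3 -c "
from h import *
rows([tip((.045,-y,z),-30) for y,z in [(.035,.145),(.05,.145),(.06,.155),(.07,.165),(.085,.175),(.10,.181),(.12,.182),(.135,.18),(.15,.176),(.165,.17),(.165,.25)]])"
```

```text
time: 4.45
eef_pos: [0.5954, 0.0223, 0.2719]
tcp_rot: [0.762, 0.595, -0.202, 0.157]
contact_force: [1.1, 0.1, -0.4]
opening: -0.0
finger_force: 0.0
[0.079, -0.006, 0.273, 0.0, -0.002, 0.001]
[0.046, -0.006, 0.291, 0.0, -0.002, 0.001]
[0.012, -0.006, 0.282, 0.0, -0.002, 0.001]
[-0.022, -0.007, 0.273, 0.0, -0.002, 0.001]
[-0.067, -0.007, 0.27, 0.0, -0.002, 0.001]
[-0.107, -0.007, 0.275, 0.0, -0.002, 0.001]
[-0.152, -0.007, 0.298, 0.0, -0.002, 0.001]
[-0.182, -0.007, 0.321, 0.0, -0.002, 0.001]
[-0.209, -0.007, 0.348, 0.0, -0.002, 0.001]
[-0.235, -0.007, 0.38, 0.0, -0.002, 0.001]
[-0.334, -0.007, 0.206, 0.0, -0.002, 0.001]
```

```bash
python3 -m handwheel '[[0.079,-0.006,0.273,0,0,0,-1],[0.079,-0.006,0.273,0,0,0,-1],[0.046,-0.006,0.291,0,0,0,-1],[0.012,-0.006,0.282,0,0,0,-1],[-0.022,-0.006,0.273,0,0,0,-1],[-0.067,-0.006,0.27,0,0,0,-1],[-0.107,-0.006,0.275,0,0,0,-1],[-0.152,-0.006,0.298,0,0,0,-1],[-0.182,-0.006,0.321,0,0,0,-1],[-0.209,-0.006,0.348,0,0,0,-1],[-0.235,-0.006,0.38,0,0,0,-1],[-0.235,-0.006,0.38,0,0,0,-1]]' && python3 -c "
from h import *
b=tip((.016,.057,.25)); rows([tip((.045,-.165,.26),-30),b])"
```

```text
time: 5.95
eef_pos: [0.5541, -0.1316, 0.1867]
tcp_rot: [0.763, 0.594, -0.203, 0.157]
contact_force: [-0.4, -0.1, 0.1]
opening: -0.004
finger_force: 0.0
[-0.106, -0.0, -0.198, -0.0, -0.001, -0.0]
[0.365, -0.073, -0.445, -0.0, 0.165, -0.0]
```

Retract and move over the black canister with the fingers open, tool vertical, closing along the carton's x.

```bash
python3 -m handwheel '[[-0.106,0,-0.198,0,0,0,-1],[-0.106,0,-0.198,0,0,0,-1],[0.365,-0.073,-0.445,0,0.165,0,0.4],[0.365,-0.073,-0.445,0,0.165,0,0.4],[0.365,-0.073,-0.445,0,0.165,0,0.4],[0.365,-0.073,-0.445,0,0.165,0,0.4],[0.365,-0.073,-0.445,0,0.165,0,0.4],[0.365,-0.073,-0.445,0,0.165,0,0.4],[0.365,-0.073,-0.445,0,0.165,0,0.4]]' && python3 -c "
from h import *
w=eyes.camera_params('wrist'); print(monitor.get_state()['eef_pos'],{k:v.round(3).tolist() for k,v in w.items()})
A=eyes.read_camera('scene')[130:290,220:420,::-1].repeat(3,0).repeat(3,1)
B=eyes.read_camera('wrist')[:,:,::-1]
cv2.imwrite('pics/scene3.png',A);cv2.imwrite('pics/wrist3.png',B);
import pickle;pickle.dump(w,open('w.pkl','wb'))"
```

```text
time: 7.08
eef_pos: [0.5791, 0.0844, 0.27]
tcp_rot: [0.789, 0.615, -0.0, 0.001]
contact_force: [0.4, 0.1, 0.1]
opening: 0.703
finger_force: 0.0
[0.57908576 0.08436043 0.26997069] {'K': [[310.411, 0.0, 321.638], [0.0, 310.411, 200.257], [0.0, 0.0, 1.0]], 'R': [[0.969, -0.246, -0.0], [-0.233, -0.919, 0.318], [-0.078, -0.309, -0.948]], 't': [-0.541, 0.165, 0.471]}
```

View pics/scene3.png

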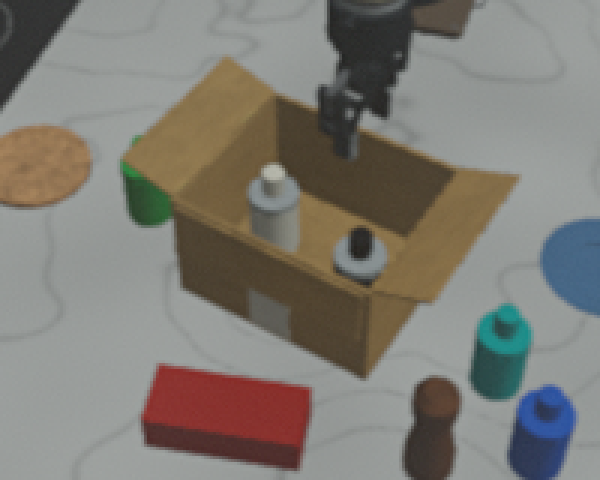

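View pics/wrist3.png

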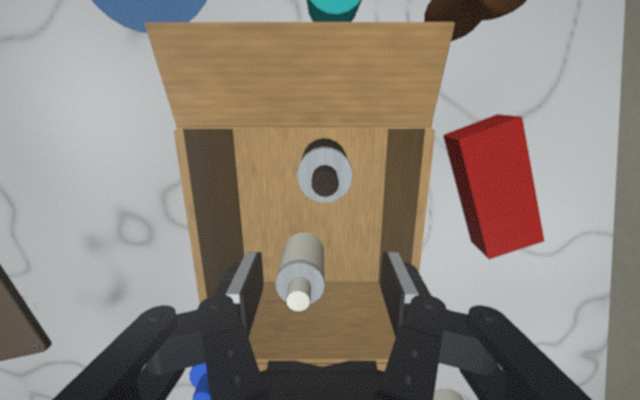

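Both flaps are open. In the wrist view the black knob top is at about (325,181) and its lid centre at about (325,173). I'll refine the canister position and estimate the flap angles.

```bash
python3 -c "
from h import *
import pickle;from scipy.optimize import minimize_scalar
P['wrist']=pickle.load(open('w.pkl','rb'))
for s,uvs in ((1,[(392.7,189.3),(364,230.7)]),(-1,[(296,149),(261.7,183.3)])):
    f=lambda t:sum(np.sum((proj('scene',flapc(Q,s,t,.07,x))-u)**2) for x,u in zip((-.098,.098),uvs))
    r=minimize_scalar(f,bounds=(1.5,3.2),method='bounded');print(s,r.x,r.fun)
im=cv2.imread('pics/wrist3.png');hsv=cv2.cvtColor(im,cv2.COLOR_BGR2HSV)
m=(hsv[160:200,300:352,2]<70).astype(np.uint8);n,l,st,ce=cv2.connectedComponentsWithStats(m);
for i in range(1,n):
  if st[i,4]>50: print(st[i],ce[i]+[300,160])
for n,uv,z in (('wrist',(325,181),.12),('wrist',(325,173.5),.09),('scene',(340.2,207.5),.12)): X=ray(n,uv,z);print(X.round(4),loc(X).round(4))
X=np.r_[.579,.084,.113]; print();rows([tip((0,0,0))][:0]+[(X+[0,0,.03],down(YAW)),(X,down(YAW))])
"
```

```text
1 2.8386715360954295 1.666970198035599
-1 2.880616130074064 6.544947831200577
[ 13   6  25  29 570] [324.90701754 180.31929825]
[0.5848 0.0918 0.12  ] [0.0203 0.0661 0.12  ]
[0.5851 0.0915 0.09  ] [0.0206 0.0658 0.09  ]
[0.5814 0.0894 0.12  ] [0.0176 0.0629 0.12  ]

[-0.001, -0.0, 0.318, 0.0, 0.0, -0.0]
[-0.001, -0.001, 0.393, 0.0, 0.0, -0.0]
```

Flaps are at about 2.84 and 2.88 rad. The views agree on the canister at about (0.583, 0.089) once the knob-side bias is allowed for. Descend and grip the knob.

```bash
python3 -m handwheel '[[0.014,0.007,0.12,0,0,0,0.4],[0.014,0.007,0.22,0,0,0,0.4],[0.014,0.007,0.3,0,0,0,0.4],[0.014,0.007,0.35,0,0,0,0.4],[0.014,0.007,0.39,0,0,0,0.4],[0.014,0.007,0.39,0,0,0,0.4],[0.014,0.007,0.39,0,0,0,-1],[0.014,0.007,0.39,0,0,0,-1],[0.014,0.007,0.39,0,0,0,-1],[0.014,0.007,0.39,0,0,0,-1],[0.014,0.007,0.39,0,0,0,-1],[0.014,0.007,0.39,0,0,0,-1]]' 40
```

```text
time: 8.68
eef_pos: [0.5841, 0.0899, 0.1157]
tcp_rot: [0.789, 0.615, 0.001, 0.001]
contact_force: [-1.3, 0.2, 6.0]
opening: 0.287
finger_force: 39.6
```

```bash
python3 -m handwheel '[[0,0,-0.03,0,0,0,-1],[0,0,-0.1,0,0,0,-1],[0,0,-0.2,0,0,0,-1],[0,0,-0.3,0,0,0,-1],[0,0,-0.4,0,0,0,-1],[0,0,-0.5,0,0,0,-1],[0,0,-0.57,0,0,0,-1],[0,0,-0.57,0,0,0,-1],[0,0,-0.57,0,0,0,-1]]' && python3 -c "
from h import *
X=np.r_[.494,-.350,0]; m=np.r_[.54,-.13,0]
rows([(m+[0,0,.345],down(YAW)),(X+[0,0,.345],down(YAW))])"
```

```text
time: 9.8
eef_pos: [0.5821, 0.0901, 0.3395]
tcp_rot: [0.789, 0.615, -0.001, -0.0]
contact_force: [0.0, 0.4, -5.0]
opening: 0.286
finger_force: 40.0
[-0.559, 0.032, -0.013, -0.001, 0.001, 0.0]
[-1.121, 0.054, -0.012, -0.001, 0.001, 0.0]
```

```bash
python3 -m handwheel '[[-0.05,0.003,-0.01,0,0,0,-1],[-0.13,0.007,-0.01,0,0,0,-1],[-0.22,0.01,-0.01,0,0,0,-1],[-0.32,0.016,-0.01,0,0,0,-1],[-0.42,0.02,-0.01,0,0,0,-1],[-0.52,0.026,-0.01,0,0,0,-1],[-0.62,0.03,-0.01,0,0,0,-1],[-0.72,0.036,-0.01,0,0,0,-1],[-0.82,0.04,-0.01,0,0,0,-1],[-0.91,0.044,-0.01,0,0,0,-1],[-0.97,0.047,-0.01,0,0,0,-1],[-0.97,0.047,-0.01,0,0,0,-1]]' && python3 -c "
from h import *
X=np.r_[.494,-.350,0]
rows([(X+[0,0,z],down(YAW)) for z in (.345,.135,.121)])"
```

```text
time: 11.3
eef_pos: [0.5057, -0.2925, 0.3453]
tcp_rot: [0.789, 0.614, -0.0, -0.0]
contact_force: [-0.3, 0.2, -3.3]
opening: 0.288
finger_force: 39.9
[-0.146, 0.007, 0.001, -0.0, -0.0, -0.001]
[-0.146, 0.007, 0.526, -0.0, -0.0, -0.001]
[-0.146, 0.007, 0.561, -0.0, -0.0, -0.001]
```

```bash
python3 -m handwheel '[[-0.07,0.004,0,0,0,0,-1],[-0.146,0.007,0,0,0,0,-1],[-0.146,0.007,0,0,0,0,-1],[-0.146,0.007,0.08,0,0,0,-1],[-0.146,0.007,0.18,0,0,0,-1],[-0.146,0.007,0.28,0,0,0,-1],[-0.146,0.007,0.38,0,0,0,-1],[-0.146,0.007,0.46,0,0,0,-1],[-0.146,0.007,0.51,0,0,0,-1],[-0.146,0.007,0.535,0,0,0,-1],[-0.146,0.007,0.535,0,0,0,-1],[-0.146,0.007,0.535,0,0,0,-1]]' && python3 -c "
from h import *
rows([(np.r_[.494,-.350,.121],down(YAW))])
A=eyes.read_camera('scene')[90:250,150:350,::-1].repeat(3,0).repeat(3,1);cv2.imwrite('pics/scene4.png',A)"
```

```text
time: 12.8
eef_pos: [0.4963, -0.3491, 0.1342]
tcp_rot: [0.789, 0.615, 0.0, 0.002]
contact_force: [-0.3, -0.2, -4.2]
opening: 0.289
finger_force: 39.8
[-0.004, -0.005, 0.033, 0.001, 0.001, 0.0]
```

View pics/scene4.png

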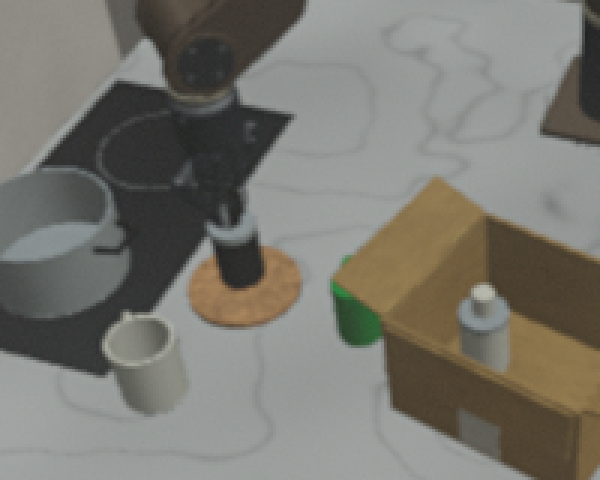

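The canister hangs upright about 13 mm above the mat. Its base is at crop (243,283), against the mat centre at (245,285). Lower it gently and watch the force.

```bash
python3 -m handwheel '[[0,0,0.01,0,0,0,-1],[0,0,0.018,0,0,0,-1],[0,0,0.024,0,0,0,-1],[0,0,0.028,0,0,0,-1],[0,0,0.031,0,0,0,-1],[0,0,0.033,0,0,0,-1],[0,0,0.033,0,0,0,-1],[0,0,0.033,0,0,0,-1]]'
```

```text
time: 13.85
eef_pos: [0.4956, -0.3487, 0.1208]
tcp_rot: [0.789, 0.615, -0.0, 0.001]
contact_force: [-3.2, 2.1, 5.7]
opening: 0.291
finger_force: 40.9
```

Contact is made (vertical force went from −4 to +6 N). Open, then retreat straight up.

```bash
python3 -m handwheel '[[0,0,0,0,0,0,-0.2],[0,0,0,0,0,0,0],[0,0,0,0,0,0,0.3],[0,0,0,0,0,0,0.4],[0,0,0,0,0,0,0.4],[0,0,-0.05,0,0,0,0.4],[0,0,-0.13,0,0,0,0.4],[0,0,-0.25,0,0,0,0.4],[0,0,-0.37,0,0,0,0.4],[0,0,-0.5,0,0,0,0.4],[0,0,-0.5,0,0,0,0.4],[0,0,-0.5,0,0,0,0.4]]' && python3 -c "
from h import *
A=eyes.read_camera('scene')[110:290,150:416,::-1].repeat(3,0).repeat(3,1);cv2.imwrite('pics/scene5.png',A)"
```

```text
time: 15.35
eef_pos: [0.4951, -0.348, 0.32]
tcp_rot: [0.789, 0.615, 0.0, 0.001]
contact_force: [-0.6, -0.0, -1.0]
opening: 0.705
finger_force: 0.0
```

View pics/scene5.png

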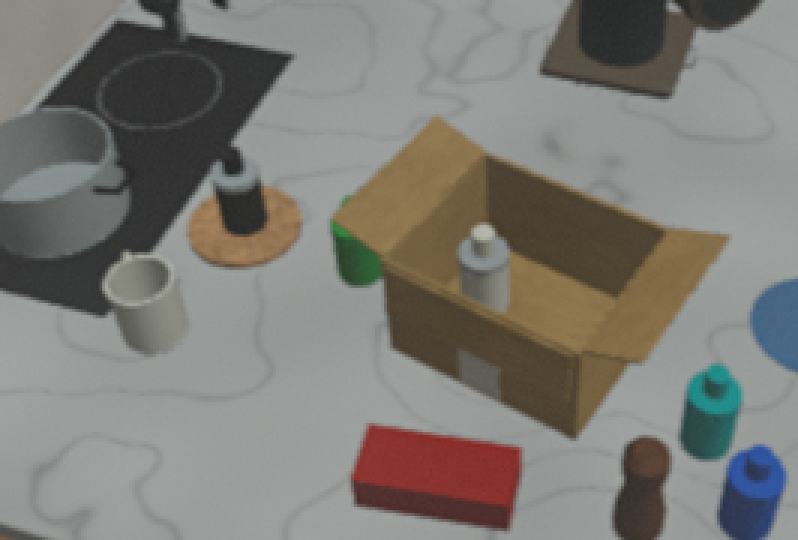

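The black canister stands upright near the centre of the mat (base at crop 243,222). Both flaps are wide open, the white canister is upright in the carton, and everything else is where it was. Handing in.

```bash
python3 -c "
from plant import ctrl
print(ctrl.sign_off())"
```

```text
the job is handed in; nothing more can be done
None
```

I folded both flaps out to about 2.85 rad and set the black canister upright on the cork mat, with the white canister still upright in the carton and nothing else in the final view moved; I handed the job in after about 15 s of robot time.

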